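# Slide the wax carton home into the corner stop

## Robot

A 6-joint arm with a two-finger parallel gripper is mounted at the origin on a cart in front of the work surface, level with it; the furniture and walls round the work are solid. World frame = base frame: x ahead of the robot, y to its left, z up, the work surface at z = 0. Lengths are in m, angles in degrees, forces in N, time in s.
With the tool pointing down it reaches from about 0.35 to 0.875 m from the base axis. Payload 4.2 kg.
Tool frame: the origin (TCP) lies on the centre line of the jaws, within the pads' length; the fingertips stand 25 mm ahead of it and the grasp point (between the pads) lies 6 mm ahead of it; z points along the fingers, y is the line along which they close (so a half turn about z gives the same grasp; the last joint's range is limited). The gripper opens to 87 mm and grips with 3 to 60 N. Pads are 19 mm wide; open, the fingers measure 117 mm over their backs; the gripper's body (75 mm by 190 mm) begins 51 mm behind the grasp point.
Start: joints at [-56.975, 22.042, 0.453, 0, -68.411, -14.817], TCP at [0.195, -0.594, 0.248] pointing down, gripper open.
Joint ranges: [-179.83, 179.83], [-69.29, 118.12], [-61.27, 80.66], [-181.25, 117.63], [-171.15, -9.14], [-177.46, 177.46]. Speed limits (degrees/s): [159.86, 159.86, 180, 180, 180, 180].

## Interface

Orientations are given as a 3x3 rotation matrix whose columns are the frame's x, y, z axes.
In Python, from station import r gives the robot as it stands.
- The arm moves only by the tool move_arm, never from a script. Its argument "series" is a list of rows, each an object with "grip": the opening, from 0 (shut) to 1 (fully open); "xyz": the shift along the tool's x, y, z in mm, a list of three; "angular": the turn, a rotation vector about the tool's x, y, z in rad, a list of three. A call has 1 to 10 rows; each row is the pose to reach, as a shift and turn from the pose commanded when the call began, along the tool's axes at that moment; what a row does not reach only later rows make up. A row lasts 1/10 s, in which the tool goes at most 50 mm and 8.59 degrees, less where a joint would pass 70% of its speed; a pose out of reach is approached as far as the arm can. A call with a gripper value outside its range is refused whole. The fingers move at their own pace and stop on an object; the grip force is fixed at half the most. Time passes only in rows, so rows that repeat a pose let the fingers close. It gives the time, the measured TCP pose, the force, the opening and the grip force at its end, in the units of the state.
- r.sense(): the state, without advancing time (a new reading comes with each control period).
- r.capture(name): name is "scene" or "top"; returns a dict with "img" (384x512x3 uint8, red, green, blue), "camera_matrix" (3x3 intrinsics, pixels), "k1" (the pictures are not rectified: a ray, as slopes to the right and down, at radius r is drawn at 1 + k1 r^2 times it, then the intrinsics apply), "rvec" (rotation vector, rad) and "tvec" (3), from world to camera coordinates, as OpenCV has them. Camera axes: x right, y down, z forward; pixel columns grow to the right and rows downward; lengths in m; the calibration is good to about 2 mm. A picture is of the moment at which its call begins. There is no depth.
- r.finish_job(): hands the job in; it is judged then, once.
The state is a dict: "time_s": time; "joints": joint angles; "joint_velocities": joint speeds; "effort": joint torques, N m; "tcp_pos": TCP position; "ee_rot": TCP orientation; "wrist_force": force on the tool from outside, world axes, zero at the start; "moment": the same for the moment, N m; "gripper_width": opening from 0.0 (shut) to 1.0 (fully open); "gripper_force": force on a finger pad.
Only numpy, scipy, OpenCV 4.12 (cv2) and the standard library are available. Lean on these libraries where they do the work, as an engineer would, in place of code of your own. Each camera call takes 0.05 s, during which the arm holds its last target. There are 200 camera calls.

## Task

Slide the carton of wax sheets along the bench until it sits fully home in the metal corner stop, one long side flush along the long bar and one end up against the short bar. Only push it gently with the fingertips or the outside of the fingers: do not pinch it, lift it or tip it. Leave the jars, casts and pad around it where they stand.

Things in the scene. Friction and masses are not known exactly. Their poses are not given: they have to be found in the camera images.
- wax_carton: open flat carton of pink wax sheets, loose, 0.18 to 0.35 kg, 68 mm (its x) by 150 mm (its y); solid 26 mm high where fingers push, 32 mm over the top. Origin at the centre of its underside, z up. It lies flat on the robot's side of the long bar, clear of it, up to 25 degrees out of line; either long side and either end may go to the stop.
- corner_stop: fixed L of two plain aluminium bars, 12 mm thick, 18 mm high. Origin: inner corner of the L at bench level, z up. Long bar: inner face x = 0, from the corner 190 mm toward +y, bar at x 0 to 0.012. Short bar: inner face y = 0, from the corner 55 mm toward -x, bar at y -0.012 to 0. +x points away from the robot, turned 10 to 35 degrees to its left.
- stop_seat (a point): point on the bench under the centre of the carton when it is fully home in the stop: x = -0.034, y = 0.075 in the stop's frame, same axes as the stop. The carton's long (y) axis is then parallel to this y, either way round.
- jar_tall: white screw jar with a blue lid, 51 mm across, 60 mm high, loose; origin at the centre of its underside. Bystander, behind the long bar or to the right of the short bar.
- jar_low: screw jar with a black lid, 47 mm across, 44 mm high, loose; origin at the centre of its underside. Bystander, behind the long bar or to the right of the short bar.
- cast_tan: tan stone dental cast, 58 by 65 mm, 33 mm high, loose; origin at the centre of its underside. Bystander, behind the long bar or to the right of the short bar.
- cast_white: white stone dental cast, 58 by 65 mm, 33 mm high, loose; origin at the centre of its underside. Bystander, behind the long bar or to the right of the short bar.
- pad: flat dark articulating pad with a reddish top, 52 by 68 mm, 14 mm high, loose; origin at the centre of its underside. Bystander, on the robot's side, to the right of the carton.

How it is judged (in metres and radians):
At the end, for the whole second after the job is handed in: The carton lies flat and at rest in the corner stop: long side within 4 mm of touching the long bar and parallel to it within 0.04 rad, one end within 4 mm of touching the short bar (x of wax_carton in the frame of corner_stop between -0.038 and -0.03 m and y of wax_carton in the frame of corner_stop between 0.071 and 0.079 m and angle between the y axis of wax_carton and the y axis of corner_stop, either way round below 0.04 rad and angle between wax_carton's own z axis and vertical below 0.04 rad and height (world z) of wax_carton below 0.004 m and linear speed of wax_carton below 0.01 m/s).
It fails at once if the carton is lifted more than 10 mm or tipped (height (world z) of wax_carton above 0.01 m or angle between wax_carton's own z axis and vertical above 0.2 rad).
It fails at once if the carton is squeezed or shoved hard (more than 45 N from the fingers) (contact force between the fingers and wax_carton above 45 N).
It fails at once if a jar, a cast or the pad is moved more than 15 mm (distance of any of jar_tall, jar_low, cast_tan, cast_white, pad from where it was at the start of the episode above 0.015 m).
It also fails if it takes over 56 s, if anything falls off the work surface, if the arm or the gripper's body presses on something with over 40 N, if the wrist force passes 120 N, or if a joint passes its speed limit or range.

## Working session

There is one attempt and no reset: what is moved stays moved. The work goes in short steps, Python scripts to look and compute and a tool call to move; the robot and the scene stay as the last step left them, time stands still between calls to the robot, and variables do not carry over. Pictures are saved under pics/ and viewed, at most 12 in all, crops included, and the job is handed in when it is done.

Besides the shell and the picture viewer there is one more tool, called after "Call:" as name(argument=value, ...), one argument or row to a line, values as JSON. move_arm: Moves the arm, as the interface text tells. Its arguments: {"type":"object","properties":{"series":{"type":"array"}},"required":["series"]}

```bash
mkdir -p pics; cat > h.py <<'E'
import numpy as np, cv2
from station import r
def snap(name,fn=None):
    c=r.capture(name)
    if fn: cv2.imwrite('pics/'+fn,c['img'][:,:,::-1])
    return c
def ray(c,uv):
    K=np.array(c['camera_matrix']);k=c['k1']
    uv=np.atleast_2d(np.array(uv,float))
    d=cv2.undistortPoints(uv[:,None],K,np.array([k,0,0,0.]))[:,0]
    R=cv2.Rodrigues(np.array(c['rvec'],float))[0];t=np.array(c['tvec'],float).ravel()
    D=np.c_[d,np.ones(len(d))]@R
    return -R.T@t,D
def at(c,uv,z):
    o,D=ray(c,uv); return o+D*((z-o[2])/D[:,2])[:,None]
def proj(c,P):
    return cv2.projectPoints(np.atleast_2d(np.array(P,float)),np.array(c['rvec'],float),np.array(c['tvec'],float),np.array(c['camera_matrix']),np.array([c['k1'],0,0,0.]))[0][:,0]
E
python3 - <<'E'
from h import *
for n in('top','scene'):
    c=snap(n,n+'0.png'); print(ray(c,[256,192]))
s=r.sense();print(s['time_s'],s['tcp_pos'],s['ee_rot'],s['wrist_force'])
E
```

```text
(array([0.42412753, 0.20562992, 0.8822418 ]), array([[ 0.12200985, -0.01899943, -0.99251134]]))
(array([0.12642789, 0.76729472, 0.49715471]), array([[ 0.50819732, -0.67509482, -0.53484424]]))
0.1 [ 0.19515334 -0.59323769  0.246561  ] [[-9.49977429e-01 -3.12317718e-01 -7.25782196e-04]
 [-3.12318539e-01  9.49975667e-01  1.83381002e-03]
 [ 1.16744065e-04  1.96875337e-03 -9.99998055e-01]] [-0.89477369  0.06568438  0.09042987]
```

View pics/top0.png

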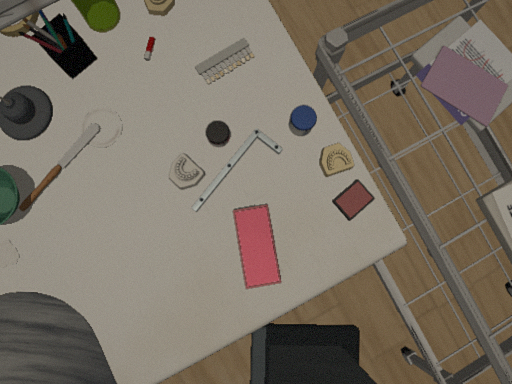

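View pics/scene0.png

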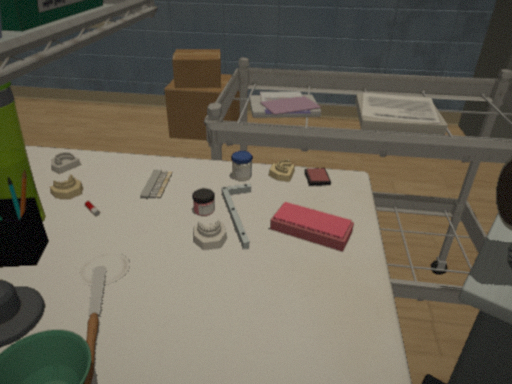

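The top view shows the carton near (257,246), the stop with its corner near (257,135) and long-bar end near (196,208). The pad is at (353,200), the tan cast at (337,159), the blue jar at (303,118) and the black jar at (217,133).

```bash
python3 - <<'E'
from h import *
c=snap('top')
cv2.imwrite('pics/top1.png',cv2.resize(c['img'][110:300,180:380,::-1],None,fx=3.9,fy=3.1,interpolation=cv2.INTER_CUBIC))
im=c['img'].astype(int)
m=((im[:,:,0]-im[:,:,1]>50)).astype(np.uint8); m[:190]=0;m[310:]=0;m[:,:220]=0;m[:,300:]=0
n=np.argwhere(m)[:,::-1]; q=cv2.boxPoints(cv2.minAreaRect(n.astype(np.float32)));print(q)
P=at(c,q,.029);print(P,P.mean(0),np.linalg.norm(np.diff(P,axis=0),axis=1))
for n,uv,z in[('corner',[257,131],.018),('longend',[195,208],.018),('shortend',[281,150],.018),('pad',[353,200],.014),('tan',[337,159],.03),('jt',[303,118],.06),('wc',[186,171],.03),('jl',[217,133],.044)]:print(n,at(c,uv,z))
E
```

```text
[[233.18921 210.13516]
 [267.24326 204.45947]
 [280.16217 281.973  ]
 [246.10812 287.64868]]
[[0.49311262 0.23140809 0.029     ]
 [0.50588741 0.16727346 0.029     ]
 [0.361608   0.13939629 0.029     ]
 [0.34958224 0.20246795 0.029     ]] [0.42754757 0.18513645 0.029     ] [0.06539454 0.1469479  0.06420789]
corner [[0.65122313 0.19065461 0.018     ]]
longend [[0.49578611 0.30493032 0.018     ]]
shortend [[0.61469879 0.14258277 0.018     ]]
pad [[ 0.52110254 -0.00076932  0.014     ]]
tan [[0.59820359 0.0343677  0.03      ]]
jt [[0.66867335 0.10529904 0.06      ]]
wc [[0.56496394 0.3240764  0.03      ]]
jl [[0.63781103 0.26707723 0.044     ]]
```

View pics/top1.png

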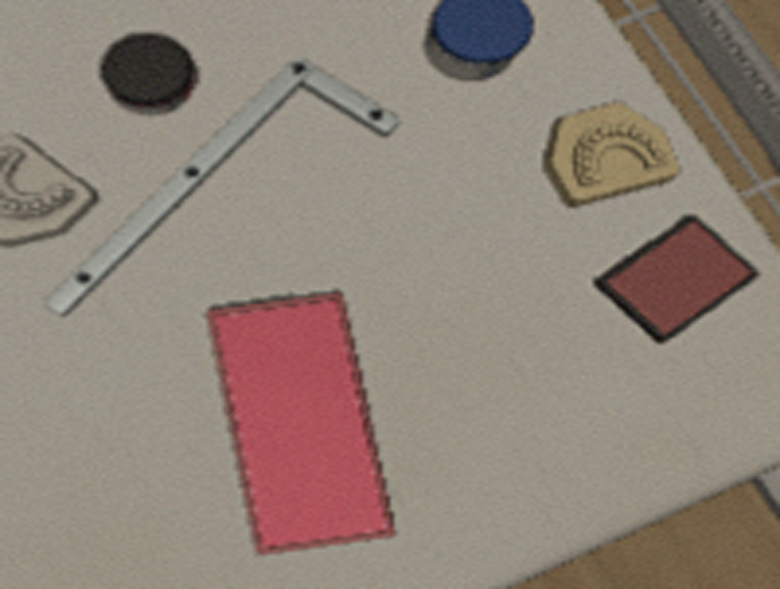

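Enlarged, the bar's inner corner sits at crop (303,84), its inner-face end at (66,316) and the short bar's inner end at (388,136). The carton lies about 47° out of line, so it needs a clockwise turn. I'll push its near end left of centre along a clockwise arc with the fingers shut, then finish with pushes on the flat sides.

```bash
cat >> h.py <<'E'
def stop(c=None):
    # inner corner and yaw of stop x axis, from picks at bar top
    return STOP
def go(xyz,yaw,base=None):
    """tool y at world yaw (deg) -> shift mm / angular in tool axes now"""
    s=r.sense();R=np.array(s['ee_rot']);p=np.array(s['tcp_pos'])
    a=np.radians(yaw);y=np.array([np.cos(a),np.sin(a),0]);z=np.array([0,0,-1.]);T=np.c_[np.cross(y,z),y,z]
    return np.round(R.T@(np.array(xyz)-p)*1e3,1),np.round(cv2.Rodrigues(R.T@T)[0].ravel(),3)
E
python3 - <<'E'
from h import *
c=snap('top')
P=at(c,[[303/3.9+180,84/3.1+110],[66/3.9+180,316/3.1+110],[388/3.9+180,136/3.1+110],[298/3.9+180,58/3.1+110]],.018)
print(P, np.linalg.norm(P[1]-P[0]),np.linalg.norm(P[2]-P[0]))
d=P[1]-P[0];print('yaw y',np.degrees(np.arctan2(d[1],d[0])))
d=P[0]-P[2];print('yaw x',np.degrees(np.arctan2(d[1],d[0])))
print(np.degrees(np.arctan2(*(np.array(r.sense()['ee_rot'])[[1,0],1]))))
for t,y in(((.5,-.2,.2),108),((.322,.182,.12),101),((.322,.182,.034),101)):print(go(t,y))
E
```

```text
[[0.6389636  0.1889392  0.018     ]
 [0.48836414 0.30090741 0.018     ]
 [0.60686574 0.14538313 0.018     ]
 [0.65581966 0.19194973 0.018     ]] 0.18766213493550768 0.05410548663992397
yaw y 143.3698063480902
yaw x 53.612310048176155
108.20230860148534
(array([-412.4,  278.4,   47.2]), array([ 0.001, -0.   ,  0.004]))
(array([-362.7,  696.8,  127.8]), array([ 0.001, -0.   ,  0.126]))
(array([-362.7,  696.7,  213.8]), array([ 0.001, -0.   ,  0.126]))
```

Call:
move_arm(
  series=[
    {"grip": 0, "xyz": [-100, 50, 0], "angular": [0, 0, 0]},
    {"grip": 0, "xyz": [-200, 110, 15], "angular": [0, 0, 0]},
    {"grip": 0, "xyz": [-300, 180, 30], "angular": [0, 0, 0]},
    {"grip": 0, "xyz": [-412, 278, 47], "angular": [0, 0, 0]},
    {"grip": 0, "xyz": [-412, 278, 47], "angular": [0, 0, 0]},
    {"grip": 0, "xyz": [-412, 278, 47], "angular": [0, 0, 0]},
    {"grip": 0, "xyz": [-412, 278, 47], "angular": [0, 0, 0]},
    {"grip": 0, "xyz": [-412, 278, 47], "angular": [0, 0, 0]},
    {"grip": 0, "xyz": [-412, 278, 47], "angular": [0, 0, 0]},
    {"grip": 0, "xyz": [-412, 278, 47], "angular": [0, 0, 0]},
  ],
)

```text
time_s: 1.2
tcp_pos: [0.5005, -0.1992, 0.2005]
ee_rot: [[-0.95, -0.313, 0.0], [-0.313, 0.95, -0.0], [-0.0, -0.0, -1.0]]
wrist_force: [0.2, -1.5, 0.1]
gripper_width: 0.175
gripper_force: 0.0
```

```bash
python3 - <<'E'
from h import *
s=r.sense();print(s['time_s'],s['tcp_pos'],s['joints'],go((.322,.182,.12),101))
E
```

```text
1.2 [ 0.50045175 -0.19920665  0.20052812] [-4.44635642e+00  1.59742279e+01 -1.57350194e+01  2.21186985e-03
 -5.82731781e+01 -6.73316081e+01] (array([ 50.3, 417.9,  80.5]), array([-0.   ,  0.   ,  0.126]))
```

Call:
move_arm(
  series=[
    {"grip": 0, "xyz": [50, 418, 80], "angular": [0, 0, 0.126]},
    {"grip": 0, "xyz": [50, 418, 80], "angular": [0, 0, 0.126]},
    {"grip": 0, "xyz": [50, 418, 80], "angular": [0, 0, 0.126]},
    {"grip": 0, "xyz": [50, 418, 80], "angular": [0, 0, 0.126]},
    {"grip": 0, "xyz": [50, 418, 80], "angular": [0, 0, 0.126]},
    {"grip": 0, "xyz": [50, 418, 80], "angular": [0, 0, 0.126]},
    {"grip": 0, "xyz": [50, 418, 80], "angular": [0, 0, 0.126]},
    {"grip": 0, "xyz": [50, 418, 80], "angular": [0, 0, 0.126]},
    {"grip": 0, "xyz": [50, 418, 80], "angular": [0, 0, 0.126]},
    {"grip": 0, "xyz": [50, 418, 80], "angular": [0, 0, 0.126]},
  ],
)

```text
time_s: 2.2
tcp_pos: [0.3205, 0.1828, 0.1204]
ee_rot: [[-0.981, -0.196, 0.0], [-0.196, 0.981, 0.0], [-0.0, 0.0, -1.0]]
wrist_force: [0.1, -0.2, -0.3]
gripper_width: 0.003
gripper_force: 0.0
```

```bash
python3 - <<'E'
from h import *
c=snap('top','top2.png')
s=r.sense();print(s['time_s'],s['tcp_pos'],s['joints'],go((.322,.182,.034),101))
E
```

```text
2.25 [0.32089825 0.18156117 0.12048178] [ 5.51865111e+01  5.91470242e+00 -4.35464265e+01  2.41016866e-03
 -4.05600616e+01 -1.33967864e+02] (array([-1.2,  0.2, 86.5]), array([-0.   , -0.   ,  0.004]))
```

View pics/top2.png

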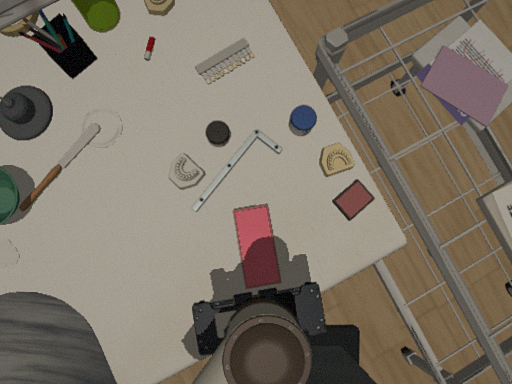

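Call:
move_arm(
  series=[
    {"grip": 0, "xyz": [-1, 0, 30], "angular": [0, 0, 0]},
    {"grip": 0, "xyz": [-1, 0, 60], "angular": [0, 0, 0]},
    {"grip": 0, "xyz": [-1, 0, 80], "angular": [0, 0, 0]},
    {"grip": 0, "xyz": [-1, 0, 86], "angular": [0, 0, 0]},
    {"grip": 0, "xyz": [-1, 0, 86], "angular": [0, 0, 0]},
  ],
)

```text
time_s: 2.75
tcp_pos: [0.3226, 0.1797, 0.0342]
ee_rot: [[-0.982, -0.189, -0.001], [-0.189, 0.982, -0.002], [0.001, -0.001, -1.0]]
wrist_force: [0.3, -1.1, 0.4]
gripper_width: 0.006
gripper_force: 0.0
```

```bash
cat >> h.py <<'E'
def arc(dists,R):
    """tool-frame rows: forward is -tool x; clockwise arc, COR at R along -tool y from TCP, slightly ahead (h)"""
    for a in dists:
        print([round(-R*np.sin(a),1),round(-R*(1-np.cos(a)),1)],round(a,3))
E
python3 - <<'E'
from h import *
s=r.sense();print(s['tcp_pos'],s['wrist_force'],go((.3415,.186,.034),101))
# TCP trajectory for carton turning clockwise about COR (tool axes: fwd=-x, left=+y)
# carton centre is fwd 75+9.5, right 17 of TCP at contact; COR 120 right of centre
COR=np.array([-84.5,-17-120.])
for deg in np.arange(0,51,4):
    a=np.radians(deg);M=np.array([[np.cos(a),-np.sin(a)],[np.sin(a),np.cos(a)]])
    q=COR-M@COR; print(deg,q.round(1),round(a,3))
E
```

```text
[0.32264486 0.17967672 0.03421584] [ 0.26465575 -1.07892084  0.38018072] (array([-19.7,   2.6,   0.2]), array([-0.001, -0.001, -0.001]))
0 [0. 0.] 0.0
4 [-9.8  5.6] 0.07
8 [-19.9  10.4] 0.14
12 [-30.3  14.6] 0.209
16 [-41.  18.] 0.279
20 [-52.   20.6] 0.349
24 [-63.   22.5] 0.419
28 [-74.2  23.6] 0.489
32 [-85.4  24. ] 0.559
36 [-96.7  23.5] 0.628
40 [-107.8   22.3] 0.698
44 [-118.9   20.2] 0.768
48 [-129.8   17.5] 0.838
```

Call:
move_arm(
  series=[
    {"grip": 0, "xyz": [-8, 2, 0], "angular": [0, 0, 0]},
    {"grip": 0, "xyz": [-16, 2, 0], "angular": [0, 0, 0]},
    {"grip": 0, "xyz": [-21, 2, 0], "angular": [0, 0, 0.02]},
    {"grip": 0, "xyz": [-26, 4, 0], "angular": [0, 0, 0.05]},
    {"grip": 0, "xyz": [-31, 6, 0], "angular": [0, 0, 0.09]},
    {"grip": 0, "xyz": [-36, 8, 0], "angular": [0, 0, 0.13]},
    {"grip": 0, "xyz": [-41, 9, 0], "angular": [0, 0, 0.17]},
    {"grip": 0, "xyz": [-46, 10, 0], "angular": [0, 0, 0.2]},
    {"grip": 0, "xyz": [-51, 11, 0], "angular": [0, 0, 0.24]},
    {"grip": 0, "xyz": [-51, 11, 0], "angular": [0, 0, 0.24]},
  ],
)

```text
time_s: 3.75
tcp_pos: [0.3714, 0.2017, 0.0348]
ee_rot: [[-0.999, 0.049, 0.001], [0.049, 0.999, 0.001], [-0.001, 0.001, -1.0]]
wrist_force: [0.5, 0.4, 0.3]
gripper_width: 0.008
gripper_force: 0.0
```

```bash
cat >> h.py <<'E'
C0=np.array([.639,.189]);YX=53.5
def carton(c,c0,th,fn=None):
    """fit carton pose to the colour mask by rendering its top (68x150 at .032), starting from guess; th=yaw of long axis, deg"""
    from scipy.optimize import minimize
    im=cv2.GaussianBlur(c['img'],(3,3),0).astype(float)
    hsv=cv2.cvtColor(c['img'],cv2.COLOR_RGB2HSV);
    m=(((hsv[:,:,0]>165)|(hsv[:,:,0]<4))&(hsv[:,:,1]>110)).astype(np.uint8)
    def poly(p,ins=0.0015):
        a=np.radians(p[2]);l=np.array([np.cos(a),np.sin(a)]);w=np.array([-l[1],l[0]])
        return proj(c,[np.r_[p[:2]+i*(.075-ins)*l+j*(.034-ins)*w,.031] for i,j in((1,1),(1,-1),(-1,-1),(-1,1))])
    def cost(p):
        t=np.zeros(m.shape,np.uint8);cv2.fillConvexPoly(t,np.round(poly(p)*16).astype(np.int32),1,cv2.LINE_8,4)
        b=cv2.dilate(t,np.ones((25,25)))
        return float(((t!=m)&(b>0)).sum())
    best=None
    for d in(-12,0,12):
        x=np.array([*c0,th+d]);o=minimize(cost,x,method='Nelder-Mead',options=dict(initial_simplex=x+np.array([[0,0,0],[.02,0,0],[0,.02,0],[0,0,12]]),maxiter=300))
        if best is None or o.fun<best.fun:best=o
    if fn:
        v=c['img'][:,:,::-1].copy();cv2.polylines(v,[np.round(poly(best.x)*16).astype(np.int32)],True,(0,255,0),1,cv2.LINE_AA,4)
        a=np.radians(YX);X=np.array([np.cos(a),np.sin(a)]);Y=np.array([-X[1],X[0]])
        L=proj(c,[np.r_[C0+x*X+y*Y,.018] for x,y in((0,.19),(0,0),(-.055,0))]);cv2.polylines(v,[np.round(L*16).astype(np.int32)],False,(255,0,255),1,cv2.LINE_AA,4)
        u,w=best.x[:2]@[1,0],0;uv=proj(c,[np.r_[best.x[:2],.03]])[0].astype(int)
        x0=min(max(uv[0]-100,0),312);y0=min(max(uv[1]-100,0),234)
        cv2.imwrite('pics/'+fn,cv2.resize(v[y0:y0+150,x0:x0+200],None,fx=4,fy=4,interpolation=cv2.INTER_CUBIC))
    return best.x,best.fun
def instop(p):
    a=np.radians(YX);X=np.array([np.cos(a),np.sin(a)]);Y=np.array([-X[1],X[0]]);d=np.array(p[:2])-C0
    return np.round([d@X*1e3,d@Y*1e3,(p[2]-YX-90+90)%180-90],1)
E
python3 - <<'E'
from h import *
c=snap('top')
p,f=carton(c,(.455,.19),0,'a1.png');print(p,f,instop(p))
s=r.sense();print(s['time_s'],s['tcp_pos'],s['wrist_force'],s['joints'])
E
```

```text
[0.46908191 0.18217694 1.68375249] 674.0 [-106.6  132.5   38.2]
3.8 [0.37102088 0.20143472 0.03468725] [-0.05698163 -0.37235815 -0.44942805] [ 5.07440207e+01  2.02972564e+01 -4.22461652e+01  1.16077364e-02
 -2.73987947e+01 -1.43519156e+02]
```

View pics/a1.png

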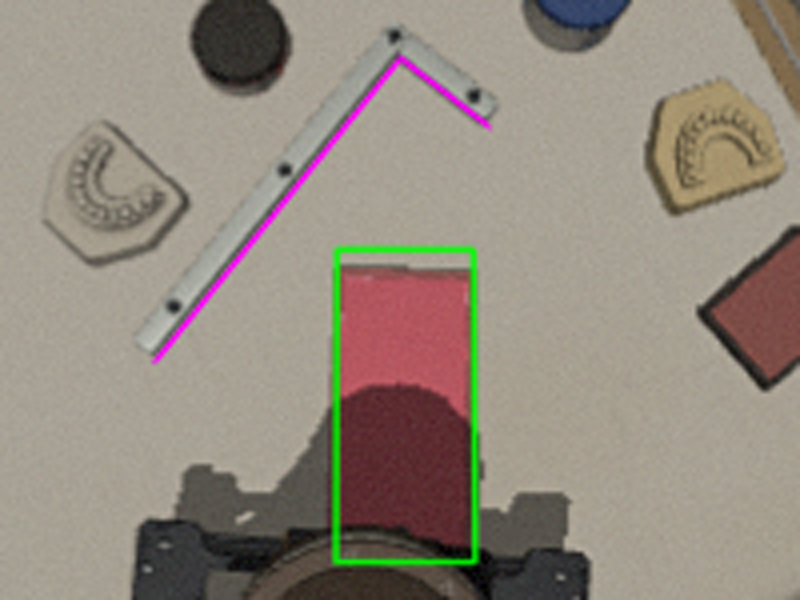

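The overlay lines up with the stop, and the carton has turned with the tool to about 1°. Its near end is hidden by the hand and its far end is at crop (405,268). I'll continue the arc.

Call:
move_arm(
  series=[
    {"grip": 0, "xyz": [-5, 2, 0], "angular": [0, 0, 0.05]},
    {"grip": 0, "xyz": [-10, 4, 0], "angular": [0, 0, 0.09]},
    {"grip": 0, "xyz": [-15, 6, 0], "angular": [0, 0, 0.14]},
    {"grip": 0, "xyz": [-20, 7.5, 0], "angular": [0, 0, 0.18]},
    {"grip": 0, "xyz": [-25, 9, 0], "angular": [0, 0, 0.23]},
    {"grip": 0, "xyz": [-30, 10, 0], "angular": [0, 0, 0.27]},
    {"grip": 0, "xyz": [-35, 11, 0], "angular": [0, 0, 0.32]},
    {"grip": 0, "xyz": [-40, 11.5, 0], "angular": [0, 0, 0.36]},
    {"grip": 0, "xyz": [-45, 12, 0], "angular": [0, 0, 0.41]},
    {"grip": 0, "xyz": [-45, 12, 0], "angular": [0, 0, 0.41]},
  ],
)

```text
time_s: 4.8
tcp_pos: [0.4164, 0.211, 0.0346]
ee_rot: [[-0.897, 0.442, 0.001], [0.442, 0.897, 0.0], [-0.0, 0.001, -1.0]]
wrist_force: [-0.3, -0.1, -0.7]
gripper_width: 0.007
gripper_force: 0.0
```

```bash
python3 - <<'E'
from h import *
c=snap('top')
p,f=carton(c,(.505,.17),-22,'a2.png');print(p,f,instop(p))
s=r.sense();print(s['time_s'],s['tcp_pos'],s['wrist_force'],s['joints'])
E
```

```text
[  0.51602586   0.16608002 -14.69789784] 985.0 [-91.6  85.2  21.8]
4.85 [0.41611789 0.21088143 0.03459657] [-0.38973061 -0.48619731 -0.1434257 ] [ 4.69089173e+01  2.33353697e+01 -3.61125974e+01  4.82775138e-03
 -3.05336919e+01 -1.63112095e+02]
```

View pics/a2.png

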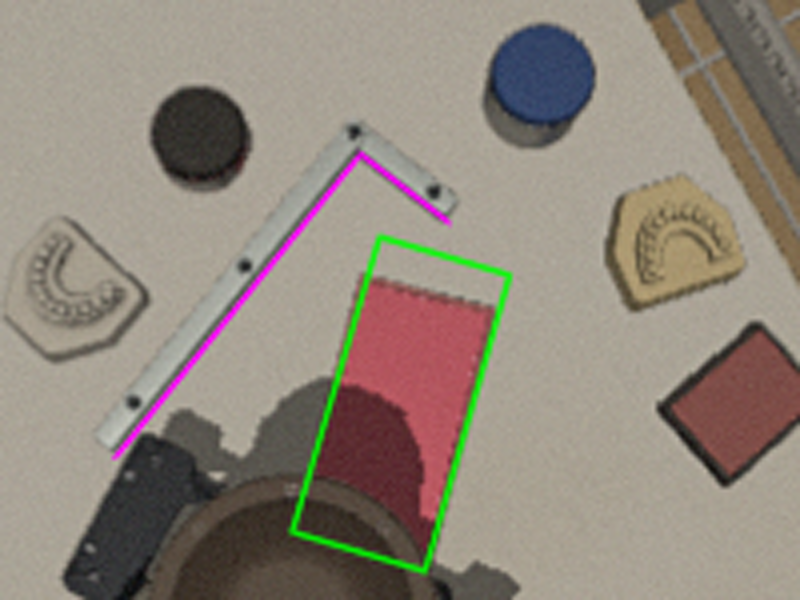

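The carton is now yawed about −16°, with its centre near (0.498, 0.171) and its far end at crop (428,293). The wrist is close to its range limit, so I'll retreat, turn the tool, open the fingers and push the long side with both at once.

Call:
move_arm(
  series=[
    {"grip": 0, "xyz": [20, 0, 0], "angular": [0, 0, 0]},
    {"grip": 0, "xyz": [22, 0, -40], "angular": [0, 0, 0]},
    {"grip": 0, "xyz": [22, 0, -85], "angular": [0, 0, 0]},
    {"grip": 1, "xyz": [22, 0, -90], "angular": [0, 0, -0.3]},
    {"grip": 1, "xyz": [22, 0, -90], "angular": [0, 0, -0.6]},
    {"grip": 1, "xyz": [22, 0, -90], "angular": [0, 0, -0.9]},
    {"grip": 1, "xyz": [22, 0, -90], "angular": [0, 0, -1.2]},
    {"grip": 1, "xyz": [22, 0, -90], "angular": [0, 0, -1.5]},
    {"grip": 1, "xyz": [22, 0, -90], "angular": [0, 0, -1.75]},
    {"grip": 1, "xyz": [22, 0, -90], "angular": [0, 0, -1.75]},
  ],
)

```text
time_s: 5.85
tcp_pos: [0.3959, 0.2204, 0.1245]
ee_rot: [[-0.826, -0.564, -0.0], [-0.564, 0.826, -0.0], [0.0, 0.0, -1.0]]
wrist_force: [0.1, 0.9, 0.3]
gripper_width: 0.558
gripper_force: 0.0
```

```bash
python3 - <<'E'
from h import *
s=r.sense();print(s['time_s'],s['tcp_pos'],s['joints'],go((.478,.100,.122),164))
E
```

```text
5.85 [0.39588048 0.22036014 0.12452546] [ 4.97510177e+01  1.34691674e+01 -3.26373640e+01 -6.92945667e-03
 -4.39005819e+01 -1.05408425e+02] (array([ 1.000e-01, -1.457e+02,  2.500e+00]), array([ 0.   , -0.   , -0.692]))
```

Call:
move_arm(
  series=[
    {"grip": 1, "xyz": [0, -50, 0], "angular": [0, 0, -0.14]},
    {"grip": 1, "xyz": [0, -100, 0], "angular": [0, 0, -0.28]},
    {"grip": 1, "xyz": [0, -146, 0], "angular": [0, 0, -0.42]},
    {"grip": 1, "xyz": [0, -146, 0], "angular": [0, 0, -0.56]},
    {"grip": 1, "xyz": [0, -146, 0], "angular": [0, 0, -0.69]},
    {"grip": 1, "xyz": [0, -146, 0], "angular": [0, 0, -0.69]},
  ],
)

```text
time_s: 6.45
tcp_pos: [0.4776, 0.0987, 0.1244]
ee_rot: [[-0.285, -0.959, -0.0], [-0.959, 0.285, -0.0], [0.0, 0.0, -1.0]]
wrist_force: [-0.3, 0.7, -0.3]
gripper_width: 0.993
gripper_force: 0.0
```

```bash
python3 - <<'E'
from h import *
c=snap('top','top3.png')
p,f=carton(c,(.498,.171),-16);print(p,f,instop(p))
s=r.sense();print(s['time_s'],s['tcp_pos'],s['joints'],s['gripper_width'],go((.478,.100,.034),164))
E
```

```text
[  0.54003864   0.17236432 -43.17662409] 1734.0 [-72.2  69.7  -6.7]
6.5 [0.47739534 0.09908579 0.12443686] [ 3.08542581e+01  1.65124979e+01 -2.81103289e+01 -7.87352173e-03
 -4.53993673e+01 -4.74704720e+01] 0.9897703398965731 (array([-1.1, -0.3, 90.4]), array([ 0.   , -0.   , -0.011]))
```

View pics/top3.png

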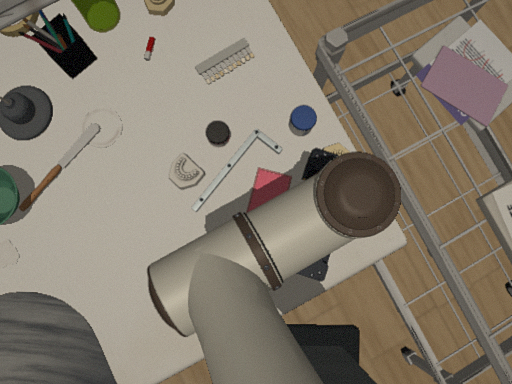

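The arm hides most of the carton here. Only its far end shows, with corners at (259,168) and (290,178).

```bash
python3 - <<'E'
from h import *
c=snap('top')
P=at(c,[[259,167.5],[291,178]],.031)[:,:2];print(P,np.linalg.norm(P[0]-P[1]))
d=P[0]-P[1];th=np.degrees(np.arctan2(d[1],d[0]))-90;l=np.array([np.cos(np.radians(th)),np.sin(np.radians(th))])
ctr=P.mean(0)-.075*l;print(th,ctr,instop([*ctr,th]))
rt=np.array([l[1],-l[0]]);t=ctr+rt*(.034+.0095+.02);print(t,go((*t,.034),th+180))
snap('scene','scene3.png')
E
```

```text
[[0.57615697 0.18497431]
 [0.55785059 0.1232154 ]] 0.06441495570472872
-16.51071034089638 [0.49509628 0.17540944] [-96.5 107.6  20. ]
[0.47704992 0.11452776] (array([-14.4,   4.6,  90.5]), array([ 0.   , -0.   , -0.003]))
```

View pics/scene3.png

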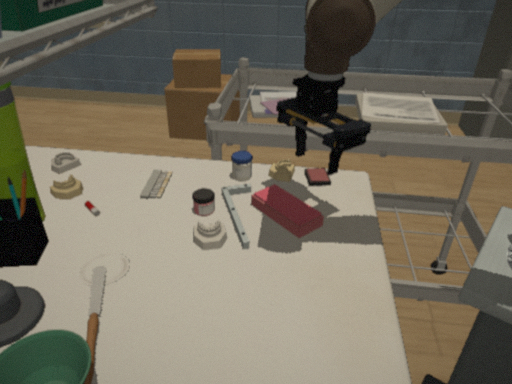

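Fingers are clear of the pad at (318,176) and the carton. Lower, then push.

Call:
move_arm(
  series=[
    {"grip": 1, "xyz": [-8, 5, 35], "angular": [0, 0, 0]},
    {"grip": 1, "xyz": [-8, 5, 70], "angular": [0, 0, 0]},
    {"grip": 1, "xyz": [-8, 5, 85], "angular": [0, 0, 0]},
    {"grip": 1, "xyz": [-8, 5, 90], "angular": [0, 0, 0]},
    {"grip": 1, "xyz": [-8, 5, 90], "angular": [0, 0, 0]},
  ],
)

```text
time_s: 7.1
tcp_pos: [0.475, 0.1089, 0.0343]
ee_rot: [[-0.285, -0.959, -0.001], [-0.959, 0.285, -0.001], [0.001, 0.001, -1.0]]
wrist_force: [0.6, -0.0, 1.0]
gripper_width: 1.002
gripper_force: 0.0
```

```bash
python3 - <<'E'
from h import *
s=r.sense();R=np.array(s['ee_rot']);p0=np.array(s['tcp_pos']);print(s['time_s'],p0,s['wrist_force'])
# poses of the pusher when the carton centre goes from start to just short of bar, turning 20 deg
def tool(ctr,th):
    a=np.radians(th);rt=np.array([np.sin(a),-np.cos(a)]);return np.r_[ctr+rt*(.034+.0095),.034]
a=np.radians(YX);X=np.array([np.cos(a),np.sin(a)]);Y=np.array([-X[1],X[0]])
c0=np.array([.495,.1755]); 
# CCW=negative; circular motion about a COR from carton frame (ahead along l by .16)
for k in np.linspace(0,1,9):
    th0=np.radians(-16.5);l=np.array([np.cos(th0),np.sin(th0)]);cor=c0+.16*l
    d=-np.radians(20)*k;M=np.array([[np.cos(d),-np.sin(d)],[np.sin(d),np.cos(d)]]);ctr=cor+M@(c0-cor);th=-16.5+np.degrees(d)
    print(round(k,2),go(tool(ctr,th),th+180),instop([*ctr,th]))
E
```

```text
7.1 [0.47497718 0.10888441 0.03430204] [ 0.59954474 -0.04671486  0.99737534]
0.0 (array([-26.1,  -0.3,   0.3]), array([ 0.001, -0.001, -0.001])) [-96.5 107.7  20. ]
0.12 (array([-33.1,   1.5,   0.3]), array([ 0.001, -0.001,  0.043])) [-89.9 110.   17.5]
0.25 (array([-40.2,   2.9,   0.3]), array([ 0.001, -0.001,  0.087])) [-83.2 111.9  15. ]
0.38 (array([-47.3,   4.1,   0.3]), array([ 0.001, -0.001,  0.13 ])) [-76.4 113.6  12.5]
0.5 (array([-54.5,   4.9,   0.3]), array([ 0.001, -0.001,  0.174])) [-69.6 114.9  10. ]
0.62 (array([-61.7,   5.4,   0.3]), array([ 0.001, -0.001,  0.217])) [-62.7 116.    7.5]
0.75 (array([-68.9,   5.6,   0.2]), array([ 0.   , -0.001,  0.261])) [-55.7 116.8   5. ]
0.88 (array([-76.2,   5.5,   0.2]), array([ 0.   , -0.001,  0.305])) [-48.8 117.2   2.5]
1.0 (array([-83.4,   5. ,   0.2]), array([ 0.   , -0.001,  0.348])) [-41.8 117.4   0. ]
```

Call:
move_arm(
  series=[
    {"grip": 1, "xyz": [-10, 0, 0], "angular": [0, 0, 0]},
    {"grip": 1, "xyz": [-20, 0, 0], "angular": [0, 0, 0]},
    {"grip": 1, "xyz": [-26, 0, 0], "angular": [0, 0, 0]},
    {"grip": 1, "xyz": [-33, 1.5, 0], "angular": [0, 0, 0.043]},
    {"grip": 1, "xyz": [-40, 3, 0], "angular": [0, 0, 0.087]},
    {"grip": 1, "xyz": [-47, 4, 0], "angular": [0, 0, 0.13]},
    {"grip": 1, "xyz": [-54, 5, 0], "angular": [0, 0, 0.174]},
    {"grip": 1, "xyz": [-62, 5.5, 0], "angular": [0, 0, 0.217]},
    {"grip": 1, "xyz": [-69, 5.5, 0], "angular": [0, 0, 0.261]},
    {"grip": 1, "xyz": [-76, 5.5, 0], "angular": [0, 0, 0.305]},
  ],
)

```text
time_s: 8.1
tcp_pos: [0.4914, 0.1834, 0.0351]
ee_rot: [[-0.561, -0.828, -0.0], [-0.828, 0.561, -0.0], [0.001, 0.0, -1.0]]
wrist_force: [0.1, -1.6, 1.8]
gripper_width: 1.0
gripper_force: 0.8
```

Call:
move_arm(
  series=[
    {"grip": 1, "xyz": [-4, 0, 0], "angular": [0, 0, 0.025]},
    {"grip": 1, "xyz": [-7, 0, 0], "angular": [0, 0, 0.043]},
    {"grip": 1, "xyz": [-7, 0, 0], "angular": [0, 0, 0.043]},
    {"grip": 1, "xyz": [8, 0, 0], "angular": [0, 0, 0.043]},
    {"grip": 1, "xyz": [20, 0, -10], "angular": [0, 0, 0.043]},
    {"grip": 1, "xyz": [20, 0, -55], "angular": [0, 0, 0.043]},
    {"grip": 1, "xyz": [20, 0, -90], "angular": [0, 0, 0.043]},
    {"grip": 0, "xyz": [20, 30, -90], "angular": [0, 0, 0.043]},
    {"grip": 0, "xyz": [20, 80, -90], "angular": [0, 0, 0.043]},
    {"grip": 0, "xyz": [20, 80, -90], "angular": [0, 0, 0.043]},
  ],
)

```text
time_s: 9.1
tcp_pos: [0.411, 0.2125, 0.1258]
ee_rot: [[-0.591, -0.807, 0.0], [-0.807, 0.591, 0.002], [-0.002, 0.001, -1.0]]
wrist_force: [0.1, -0.6, -0.2]
gripper_width: 0.809
gripper_force: 0.0
```

```bash
python3 - <<'E'
from h import *
snap('scene','scene4.png');c=snap('top','top4.png');s=r.sense();print(s['time_s'],s['tcp_pos'],s['joints'],s['wrist_force'])
t=cv2.imread('pics/top4.png')[100:330,120:380];u=cv2.imread('pics/scene4.png')[130:290,160:400]
cv2.imwrite('pics/m4.png',np.hstack([cv2.resize(t,(400,354)),cv2.resize(u,(400,354))]))
E
```

```text
9.2 [0.41373858 0.21172976 0.12567446] [ 4.72196788e+01  1.43529344e+01 -3.11314885e+01  1.87146946e-02
 -4.43912608e+01 -8.35791483e+01] [0.73983255 0.77726946 0.70711668]
```

View pics/m4.png

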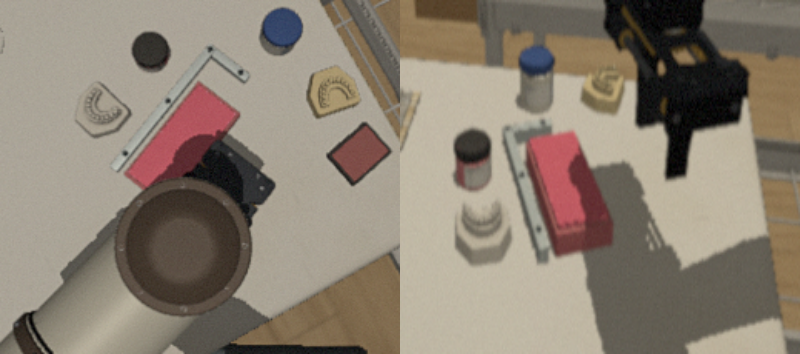

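The carton is now parallel to the long bar with a small gap. Its far-end corners are at (201,83) and (240,115) in the left half, and its near-left corner at (126,172). Next is an end push with closed fingers.

```bash
python3 - <<'E'
from h import *
c=snap('top')
P=at(c,[[250.7,154],[276,174.8],[201.9,211.8]],.031)[:,:2]
for q in P:print(instop([*q,0])[:2])
a=np.radians(YX);X=np.array([np.cos(a),np.sin(a)]);Y=np.array([-X[1],X[0]])
T=lambda x,y,z:np.r_[C0+x*X+y*Y,z]
print(go(T(-.040,.245,.125),143.5),go(T(-.040,.245,.034),143.5))
E
```

```text
[-11.9  37.3]
[-74.8  39.1]
[ -8.6 181.6]
(array([-75.7,  51.1,   0.6]), array([-0.001,  0.002,  0.001])) (array([-75.5,  51.1,  91.6]), array([-0.001,  0.002,  0.001]))
```

Call:
move_arm(
  series=[
    {"grip": 0, "xyz": [-20, 51, 0], "angular": [0, 0, 0]},
    {"grip": 0, "xyz": [-60, 51, 0], "angular": [0, 0, 0]},
    {"grip": 0, "xyz": [-76, 51, 0], "angular": [0, 0, 0]},
    {"grip": 0, "xyz": [-76, 51, 0], "angular": [0, 0, 0]},
    {"grip": 0, "xyz": [-76, 51, 40], "angular": [0, 0, 0]},
    {"grip": 0, "xyz": [-76, 51, 75], "angular": [0, 0, 0]},
    {"grip": 0, "xyz": [-76, 51, 91], "angular": [0, 0, 0]},
    {"grip": 0, "xyz": [-76, 51, 91], "angular": [0, 0, 0]},
    {"grip": 0, "xyz": [-76, 51, 91], "angular": [0, 0, 0]},
  ],
)

```text
time_s: 10.15
tcp_pos: [0.419, 0.3018, 0.0338]
ee_rot: [[-0.596, -0.803, 0.0], [-0.803, 0.596, -0.0], [0.0, -0.0, -1.0]]
wrist_force: [0.1, 0.3, 1.0]
gripper_width: 0.003
gripper_force: 0.0
```

```bash
python3 - <<'E'
from h import *
s=r.sense();print(s['time_s'],s['tcp_pos'],s['gripper_width'],instop([*s['tcp_pos'][:2],0]))
E
```

```text
10.15 [0.41895404 0.30178169 0.03383682] 0.0025006916922050344 [-40.2 244.   36.5]
```

Call:
move_arm(
  series=[
    {"grip": 0, "xyz": [0, -15, 0], "angular": [0, 0, 0]},
    {"grip": 0, "xyz": [0, -25, 0], "angular": [0, 0, 0]},
    {"grip": 0, "xyz": [0, -32, 0], "angular": [0, 0, 0]},
    {"grip": 0, "xyz": [0, -38, 0], "angular": [0, 0, 0]},
    {"grip": 0, "xyz": [0, -44, 0], "angular": [0, 0, 0]},
    {"grip": 0, "xyz": [0, -50, 0], "angular": [0, 0, 0]},
    {"grip": 0, "xyz": [0, -56, 0], "angular": [0, 0, 0]},
    {"grip": 0, "xyz": [0, -62, 0], "angular": [0, 0, 0]},
    {"grip": 0, "xyz": [0, -67, 0], "angular": [0, 0, 0]},
    {"grip": 0, "xyz": [0, -70, 0], "angular": [0, 0, 0]},
  ],
)

```text
time_s: 11.15
tcp_pos: [0.4749, 0.2608, 0.0336]
ee_rot: [[-0.595, -0.804, -0.0], [-0.804, 0.595, 0.0], [-0.0, 0.0, -1.0]]
wrist_force: [-1.7, 0.4, 1.1]
gripper_width: 0.005
gripper_force: 0.8
```

Call:
move_arm(
  series=[
    {"grip": 0, "xyz": [0, 0, 0], "angular": [0, 0, 0]},
    {"grip": 0, "xyz": [0, 15, 0], "angular": [0, 0, 0]},
    {"grip": 0, "xyz": [0, 30, -30], "angular": [0, 0, 0]},
    {"grip": 1, "xyz": [0, 30, -75], "angular": [0, 0, 0]},
    {"grip": 1, "xyz": [40, 0, -90], "angular": [0, 0, 0]},
    {"grip": 1, "xyz": [80, -40, -90], "angular": [0, 0, 0]},
    {"grip": 1, "xyz": [80, -80, -90], "angular": [0, 0, 0]},
    {"grip": 1, "xyz": [80, -90, -90], "angular": [0, 0, 0]},
    {"grip": 1, "xyz": [80, -90, -90], "angular": [0, 0, 0]},
  ],
)

```text
time_s: 12.05
tcp_pos: [0.4997, 0.1425, 0.1234]
ee_rot: [[-0.597, -0.802, 0.0], [-0.802, 0.597, 0.0], [-0.0, -0.0, -1.0]]
wrist_force: [-0.1, 0.8, -0.8]
gripper_width: 0.463
gripper_force: 0.0
```

```bash
python3 - <<'E'
from h import *
snap('scene','scene5.png');c=snap('top','top5.png');s=r.sense();print(s['time_s'],s['tcp_pos'],s['gripper_width'],instop([*s['tcp_pos'][:2],0]))
t=cv2.imread('pics/top5.png')[110:230,170:310];u=cv2.imread('pics/scene5.png')[160:270,180:320]
cv2.imwrite('pics/m5.png',np.hstack([cv2.resize(t,(490,420),interpolation=2),cv2.resize(u,(310,420))]))
E
```

```text
12.15 [0.4986025  0.14361186 0.12320061] 0.5594128966411457 [-120.    85.9   36.5]
```

View pics/m5.png

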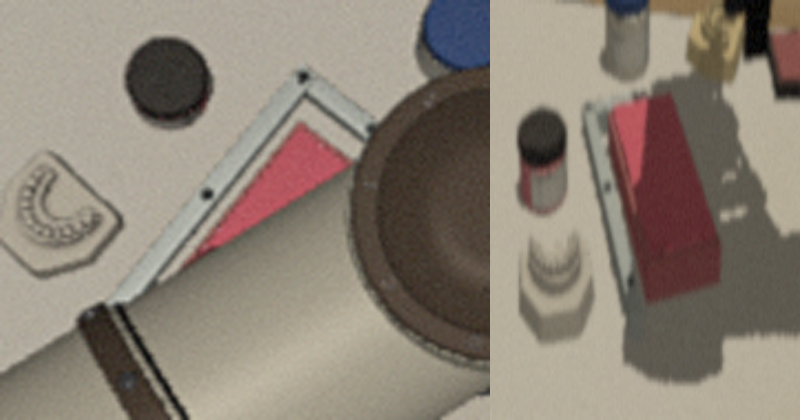

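The carton is near the corner with a gap of about 8 mm on each bar. Next I'll push the long side in with both fingers and watch the wrist force.

Call:
move_arm(
  series=[
    {"grip": 1, "xyz": [0, 0, 0], "angular": [0, 0, 0]},
    {"grip": 1, "xyz": [0, 0, 40], "angular": [0, 0, 0]},
    {"grip": 1, "xyz": [0, 0, 75], "angular": [0, 0, 0]},
    {"grip": 1, "xyz": [0, 0, 89], "angular": [0, 0, 0]},
    {"grip": 1, "xyz": [-12, 0, 89], "angular": [0, 0, 0]},
    {"grip": 1, "xyz": [-24, 0, 89], "angular": [0, 0, 0]},
    {"grip": 1, "xyz": [-32, 0, 89], "angular": [0, 0, 0]},
    {"grip": 1, "xyz": [-36, 0, 89], "angular": [0, 0, 0]},
    {"grip": 1, "xyz": [-38, 0, 89], "angular": [0, 0, 0]},
    {"grip": 1, "xyz": [-38, 0, 89], "angular": [0, 0, 0]},
  ],
)

```text
time_s: 13.15
tcp_pos: [0.5222, 0.174, 0.0351]
ee_rot: [[-0.595, -0.804, 0.001], [-0.804, 0.595, 0.001], [-0.001, -0.0, -1.0]]
wrist_force: [0.4, 0.9, 0.2]
gripper_width: 1.001
gripper_force: 0.0
```

Call:
move_arm(
  series=[
    {"grip": 1, "xyz": [-1, 0, 0], "angular": [0, 0, 0]},
    {"grip": 1, "xyz": [-2, 0, 0], "angular": [0, 0, 0]},
    {"grip": 1, "xyz": [-2, 0, 0], "angular": [0, 0, 0]},
  ],
)

```text
time_s: 13.45
tcp_pos: [0.5229, 0.1749, 0.0346]
ee_rot: [[-0.595, -0.804, -0.001], [-0.804, 0.595, -0.0], [0.001, 0.0, -1.0]]
wrist_force: [-1.3, -1.4, 1.7]
gripper_width: 0.999
gripper_force: 0.8
```

```bash
python3 - <<'E'
from h import *
s=r.sense();print(s['time_s'],s['tcp_pos'],s['wrist_force'],instop([*s['tcp_pos'][:2],0]))
E
```

```text
13.45 [0.52288229 0.1748974  0.03460663] [-1.25668956 -1.35677162  1.67441012] [-80.4  85.   36.5]
```

Sliding friction only, so it is not yet at the bar. I'll continue in 1 mm steps.

Call:
move_arm(
  series=[
    {"grip": 1, "xyz": [-1, 0, 0], "angular": [0, 0, 0]},
    {"grip": 1, "xyz": [-2, 0, 0], "angular": [0, 0, 0]},
    {"grip": 1, "xyz": [-2, 0, 0], "angular": [0, 0, 0]},
  ],
)

```text
time_s: 13.75
tcp_pos: [0.5245, 0.177, 0.0345]
ee_rot: [[-0.595, -0.804, 0.0], [-0.804, 0.595, 0.0], [-0.0, -0.0, -1.0]]
wrist_force: [-0.5, -1.3, 0.2]
gripper_width: 1.0
gripper_force: 0.5
```

Call:
move_arm(
  series=[
    {"grip": 1, "xyz": [-1, 0, 0], "angular": [0, 0, 0]},
    {"grip": 1, "xyz": [-1, 0, 0], "angular": [0, 0, 0]},
  ],
)

```text
time_s: 13.95
tcp_pos: [0.5251, 0.1778, 0.0345]
ee_rot: [[-0.595, -0.804, 0.0], [-0.804, 0.595, 0.0], [-0.0, -0.0, -1.0]]
wrist_force: [0.2, -0.7, 0.4]
gripper_width: 1.0
gripper_force: 0.4
```

Call:
move_arm(
  series=[
    {"grip": 1, "xyz": [-1, 0, 0], "angular": [0, 0, 0]},
    {"grip": 1, "xyz": [-1, 0, 0], "angular": [0, 0, 0]},
  ],
)

```text
time_s: 14.15
tcp_pos: [0.5254, 0.1784, 0.0345]
ee_rot: [[-0.595, -0.804, -0.0], [-0.804, 0.595, -0.0], [0.0, 0.0, -1.0]]
wrist_force: [-1.1, -1.3, 0.1]
gripper_width: 0.999
gripper_force: 0.8
```

Call:
move_arm(
  series=[
    {"grip": 1, "xyz": [-1, 0, 0], "angular": [0, 0, 0]},
    {"grip": 1, "xyz": [-1, 0, 0], "angular": [0, 0, 0]},
  ],
)

```text
time_s: 14.35
tcp_pos: [0.5254, 0.1786, 0.0345]
ee_rot: [[-0.595, -0.804, -0.002], [-0.804, 0.595, -0.001], [0.002, 0.001, -1.0]]
wrist_force: [-2.4, -3.5, 2.2]
gripper_width: 0.998
gripper_force: 2.1
```

Call:
move_arm(
  series=[
    {"grip": 1, "xyz": [-1, 0, 0], "angular": [0, 0, 0]},
    {"grip": 1, "xyz": [-1, 0, 0], "angular": [0, 0, 0]},
  ],
)

```text
time_s: 14.55
tcp_pos: [0.5254, 0.1787, 0.0345]
ee_rot: [[-0.596, -0.803, -0.003], [-0.803, 0.596, -0.002], [0.004, 0.001, -1.0]]
wrist_force: [-3.4, -4.9, 3.7]
gripper_width: 1.0
gripper_force: 3.1
```

```bash
python3 - <<'E'
from h import *
s=r.sense();print(s['time_s'],s['tcp_pos'],s['wrist_force'],instop([*s['tcp_pos'][:2],0]))
E
```

```text
14.55 [0.52544312 0.17871919 0.03447979] [-3.4172109  -4.88687068  3.74737367] [-75.8  85.2  36.5]
```

Call:
move_arm(
  series=[
    {"grip": 1, "xyz": [10, 0, 0], "angular": [0, 0, 0]},
    {"grip": 1, "xyz": [20, 0, -10], "angular": [0, 0, 0]},
    {"grip": 1, "xyz": [20, 0, -50], "angular": [0, 0, 0]},
    {"grip": 0, "xyz": [20, 20, -90], "angular": [0, 0, 0]},
    {"grip": 0, "xyz": [10, 60, -90], "angular": [0, 0, 0]},
    {"grip": 0, "xyz": [-20, 100, -90], "angular": [0, 0, 0]},
    {"grip": 0, "xyz": [-41, 122, -90], "angular": [0, 0, 0]},
    {"grip": 0, "xyz": [-41, 122, -90], "angular": [0, 0, 0]},
    {"grip": 0, "xyz": [-41, 122, -90], "angular": [0, 0, 0]},
    {"grip": 0, "xyz": [-41, 122, -90], "angular": [0, 0, 0]},
  ],
)

```text
time_s: 15.55
tcp_pos: [0.453, 0.2848, 0.1248]
ee_rot: [[-0.595, -0.804, 0.0], [-0.804, 0.595, 0.0], [-0.0, 0.0, -1.0]]
wrist_force: [-0.7, -0.7, -0.1]
gripper_width: 0.45
gripper_force: 0.0
```

Call:
move_arm(
  series=[
    {"grip": 0, "xyz": [0, 0, 0], "angular": [0, 0, 0]},
    {"grip": 0, "xyz": [0, 0, 0], "angular": [0, 0, 0]},
    {"grip": 0, "xyz": [0, 0, 40], "angular": [0, 0, 0]},
    {"grip": 0, "xyz": [0, 0, 75], "angular": [0, 0, 0]},
    {"grip": 0, "xyz": [0, 0, 90], "angular": [0, 0, 0]},
    {"grip": 0, "xyz": [0, -10, 90], "angular": [0, 0, 0]},
    {"grip": 0, "xyz": [0, -20, 90], "angular": [0, 0, 0]},
    {"grip": 0, "xyz": [0, -28, 90], "angular": [0, 0, 0]},
    {"grip": 0, "xyz": [0, -28, 90], "angular": [0, 0, 0]},
  ],
)

```text
time_s: 16.45
tcp_pos: [0.4773, 0.2686, 0.0358]
ee_rot: [[-0.596, -0.803, 0.002], [-0.803, 0.596, 0.002], [-0.003, -0.001, -1.0]]
wrist_force: [-0.2, -0.9, 0.2]
gripper_width: 0.003
gripper_force: 0.0
```

```bash
python3 - <<'E'
from h import *
s=r.sense();print(s['time_s'],s['tcp_pos'],s['wrist_force'],instop([*s['tcp_pos'][:2],0]),s['gripper_width'])
E
```

```text
16.45 [0.47726219 0.26859553 0.03584412] [-0.22015457 -0.90603981  0.24566531] [-32.2 177.4  36.5] 0.003366488183486284
```

Call:
move_arm(
  series=[
    {"grip": 0, "xyz": [0, -3, 0], "angular": [0, 0, 0]},
    {"grip": 0, "xyz": [0, -5, 0], "angular": [0, 0, 0]},
    {"grip": 0, "xyz": [0, -7, 0], "angular": [0, 0, 0]},
    {"grip": 0, "xyz": [0, -9, 0], "angular": [0, 0, 0]},
    {"grip": 0, "xyz": [0, -9, 0], "angular": [0, 0, 0]},
  ],
)

```text
time_s: 16.95
tcp_pos: [0.4829, 0.2637, 0.0346]
ee_rot: [[-0.595, -0.804, 0.0], [-0.804, 0.595, 0.0], [-0.0, -0.0, -1.0]]
wrist_force: [-0.6, 0.5, -0.1]
gripper_width: 0.004
gripper_force: 0.1
```

Call:
move_arm(
  series=[
    {"grip": 0, "xyz": [0, -1, 0], "angular": [0, 0, 0]},
    {"grip": 0, "xyz": [0, -2, 0], "angular": [0, 0, 0]},
    {"grip": 0, "xyz": [0, -2, 0], "angular": [0, 0, 0]},
  ],
)

```text
time_s: 17.25
tcp_pos: [0.4844, 0.2624, 0.0346]
ee_rot: [[-0.595, -0.804, -0.0], [-0.804, 0.595, -0.0], [0.0, -0.0, -1.0]]
wrist_force: [-1.3, 1.6, 0.5]
gripper_width: 0.006
gripper_force: 0.6
```

Call:
move_arm(
  series=[
    {"grip": 0, "xyz": [0, -1, 0], "angular": [0, 0, 0]},
    {"grip": 0, "xyz": [0, -1, 0], "angular": [0, 0, 0]},
  ],
)

```text
time_s: 17.45
tcp_pos: [0.4852, 0.2618, 0.0346]
ee_rot: [[-0.595, -0.804, 0.0], [-0.804, 0.595, -0.0], [-0.0, -0.0, -1.0]]
wrist_force: [-0.2, 0.9, 0.2]
gripper_width: 0.002
gripper_force: 0.6
```

```bash
python3 - <<'E'
from h import *
s=r.sense();print(s['time_s'],s['tcp_pos'],s['wrist_force'],instop([*s['tcp_pos'][:2],0]),s['gripper_width'])
E
```

```text
17.45 [0.48524301 0.26177122 0.03457718] [-0.22563813  0.92998576  0.23072736] [-33.  166.9  36.5] 0.0017252461019057791
```

Call:
move_arm(
  series=[
    {"grip": 0, "xyz": [0, -1, 0], "angular": [0, 0, 0]},
    {"grip": 0, "xyz": [0, -2, 0], "angular": [0, 0, 0]},
    {"grip": 0, "xyz": [0, -2, 0], "angular": [0, 0, 0]},
  ],
)

```text
time_s: 17.75
tcp_pos: [0.4869, 0.2605, 0.0346]
ee_rot: [[-0.595, -0.804, 0.0], [-0.804, 0.595, -0.0], [0.0, -0.0, -1.0]]
wrist_force: [-0.9, 0.5, 0.9]
gripper_width: 0.008
gripper_force: 0.4
```

Call:
move_arm(
  series=[
    {"grip": 0, "xyz": [0, -1, 0], "angular": [0, 0, 0]},
    {"grip": 0, "xyz": [0, -1, 0], "angular": [0, 0, 0]},
  ],
)

```text
time_s: 17.95
tcp_pos: [0.4877, 0.2599, 0.0346]
ee_rot: [[-0.595, -0.804, 0.0], [-0.804, 0.595, -0.0], [0.0, -0.0, -1.0]]
wrist_force: [-0.7, -0.1, 0.3]
gripper_width: 0.008
gripper_force: 0.3
```

Call:
move_arm(
  series=[
    {"grip": 0, "xyz": [0, -1, 0], "angular": [0, 0, 0]},
    {"grip": 0, "xyz": [0, -1, 0], "angular": [0, 0, 0]},
  ],
)

```text
time_s: 18.15
tcp_pos: [0.4885, 0.2593, 0.0346]
ee_rot: [[-0.595, -0.804, 0.0], [-0.804, 0.595, -0.0], [0.0, -0.0, -1.0]]
wrist_force: [-0.5, -0.6, 0.4]
gripper_width: 0.002
gripper_force: 0.3
```

Call:
move_arm(
  series=[
    {"grip": 0, "xyz": [0, -1, 0], "angular": [0, 0, 0]},
    {"grip": 0, "xyz": [0, -1, 0], "angular": [0, 0, 0]},
  ],
)

```text
time_s: 18.35
tcp_pos: [0.4893, 0.2587, 0.0346]
ee_rot: [[-0.595, -0.804, -0.0], [-0.804, 0.595, -0.0], [0.0, -0.0, -1.0]]
wrist_force: [-1.0, 0.6, -0.7]
gripper_width: 0.006
gripper_force: 0.3
```

Call:
move_arm(
  series=[
    {"grip": 0, "xyz": [0, -1, 0], "angular": [0, 0, 0]},
    {"grip": 0, "xyz": [0, -1, 0], "angular": [0, 0, 0]},
  ],
)

```text
time_s: 18.55
tcp_pos: [0.4901, 0.2581, 0.0345]
ee_rot: [[-0.595, -0.804, -0.0], [-0.804, 0.595, -0.0], [0.0, -0.0, -1.0]]
wrist_force: [-0.5, 0.8, 0.6]
gripper_width: 0.004
gripper_force: 0.3
```

```bash
python3 - <<'E'
from h import *
snap('scene','s6.png');c=snap('top','t6.png');s=r.sense();print(s['time_s'],s['tcp_pos'],s['wrist_force'],instop([*s['tcp_pos'][:2],0]))
t=cv2.imread('pics/t6.png')[120:220,190:310];u=cv2.imread('pics/s6.png')[170:260,200:320]
cv2.imwrite('pics/m6.png',np.hstack([cv2.resize(t,(400,400),interpolation=2),cv2.resize(u,(400,400),interpolation=2)]))
E
```

```text
18.65 [0.49005889 0.25816274 0.03456447] [-1.57808596  0.5940025   0.93884118] [-33.  160.9  36.5]
```

View pics/m6.png

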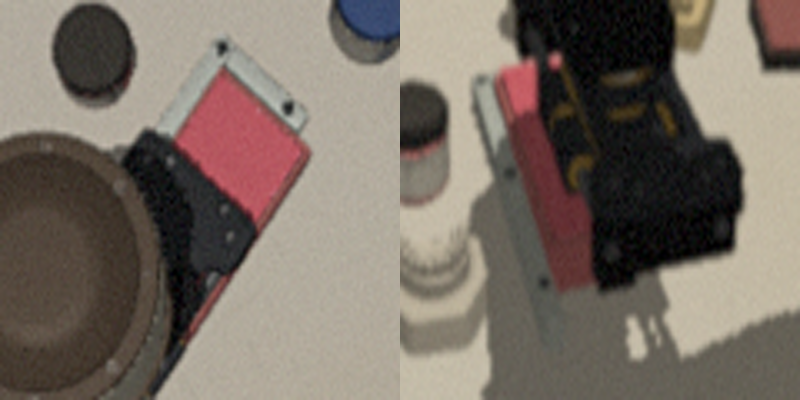

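The carton is flush with the long bar. Its far end, (225,70) to (310,150) in the left half, is almost on the short bar. I'll keep going until the motion stalls.

Call:
move_arm(
  series=[
    {"grip": 0, "xyz": [0, -1, 0], "angular": [0, 0, 0]},
    {"grip": 0, "xyz": [0, -1, 0], "angular": [0, 0, 0]},
  ],
)

```text
time_s: 18.85
tcp_pos: [0.4909, 0.2576, 0.0346]
ee_rot: [[-0.595, -0.804, -0.0], [-0.804, 0.595, -0.0], [0.0, -0.0, -1.0]]
wrist_force: [0.2, 0.6, -0.6]
gripper_width: 0.004
gripper_force: 0.3
```

Call:
move_arm(
  series=[
    {"grip": 0, "xyz": [0, -1, 0], "angular": [0, 0, 0]},
    {"grip": 0, "xyz": [0, -1, 0], "angular": [0, 0, 0]},
  ],
)

```text
time_s: 19.05
tcp_pos: [0.4917, 0.257, 0.0346]
ee_rot: [[-0.595, -0.804, -0.0], [-0.804, 0.595, -0.0], [0.0, -0.0, -1.0]]
wrist_force: [0.0, 0.7, -0.1]
gripper_width: 0.002
gripper_force: 0.3
```

Call:
move_arm(
  series=[
    {"grip": 0, "xyz": [0, -1, 0], "angular": [0, 0, 0]},
    {"grip": 0, "xyz": [0, -1, 0], "angular": [0, 0, 0]},
  ],
)

```text
time_s: 19.25
tcp_pos: [0.4923, 0.2566, 0.0346]
ee_rot: [[-0.595, -0.804, -0.0], [-0.804, 0.595, 0.0], [0.0, 0.0, -1.0]]
wrist_force: [-1.6, 1.3, -0.3]
gripper_width: 0.007
gripper_force: 1.4
```

Force is starting to rise and the motion is shortening, so it is touching the short bar. I'll seat it a little more.

Call:
move_arm(
  series=[
    {"grip": 0, "xyz": [0, -1, 0], "angular": [0, 0, 0]},
    {"grip": 0, "xyz": [0, -1, 0], "angular": [0, 0, 0]},
  ],
)

```text
time_s: 19.45
tcp_pos: [0.4923, 0.2565, 0.0346]
ee_rot: [[-0.595, -0.804, -0.001], [-0.804, 0.595, 0.001], [0.0, 0.001, -1.0]]
wrist_force: [-7.0, 5.8, 2.3]
gripper_width: 0.001
gripper_force: 3.8
```

Call:
move_arm(
  series=[
    {"grip": 0, "xyz": [0, -1, 0], "angular": [0, 0, 0]},
    {"grip": 0, "xyz": [0, -1, 0], "angular": [0, 0, 0]},
  ],
)

```text
time_s: 19.65
tcp_pos: [0.4924, 0.2565, 0.0346]
ee_rot: [[-0.595, -0.804, -0.002], [-0.804, 0.595, 0.001], [0.0, 0.002, -1.0]]
wrist_force: [-8.7, 7.2, 3.3]
gripper_width: 0.012
gripper_force: 6.0
```

Call:
move_arm(
  series=[
    {"grip": 0, "xyz": [0, 10, 0], "angular": [0, 0, 0]},
    {"grip": 0, "xyz": [0, 25, -5], "angular": [0, 0, 0]},
    {"grip": 0, "xyz": [0, 30, -45], "angular": [0, 0, 0]},
    {"grip": 0, "xyz": [20, 50, -85], "angular": [0, 0, 0]},
    {"grip": 0, "xyz": [60, 80, -90], "angular": [0, 0, 0]},
    {"grip": 0, "xyz": [100, 110, -90], "angular": [0, 0, 0]},
    {"grip": 0, "xyz": [100, 137, -90], "angular": [0, 0, 0]},
    {"grip": 0, "xyz": [100, 137, -90], "angular": [0, 0, 0]},
  ],
)

```text
time_s: 20.45
tcp_pos: [0.3223, 0.2566, 0.1255]
ee_rot: [[-0.592, -0.806, 0.001], [-0.806, 0.592, 0.001], [-0.002, -0.0, -1.0]]
wrist_force: [-0.0, 0.7, 0.2]
gripper_width: 0.004
gripper_force: 0.0
```

```bash
python3 - <<'E'
from h import *
snap('scene','s7.png');c=snap('top','t7.png');s=r.sense();print(s['time_s'],s['tcp_pos'])
p,f=carton(c,(.559,.207),-36.5);print(p,f,instop(p))
t=cv2.imread('pics/t7.png')[120:230,180:310];u=cv2.imread('pics/s7.png')[170:260,200:320]
cv2.imwrite('pics/m7.png',np.hstack([cv2.resize(t,(460,400),interpolation=2),cv2.resize(u,(340,400),interpolation=2)]))
E
```

```text
20.55 [0.32420651 0.25698556 0.12524922]
[  0.56037979   0.20732009 -36.46974387] 215.0 [-32.   74.1   0. ]
```

View pics/m7.png

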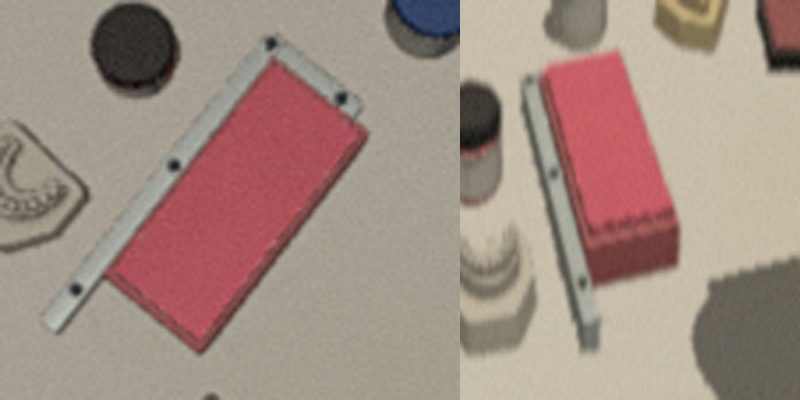

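The carton is flush against both bars. The fit gives x −32 mm, y 74.1 mm and 0.0° in the stop's frame, and the bystanders visible in the two crops look undisturbed. Handing in.

```bash
python3 -c "
from station import r
print(r.finish_job())"
```

```text
the job is handed in; nothing more can be done
None
```

The carton is seated in the corner stop, flush with both bars (measured x −32 mm, y 74 mm, 0.0° in the stop's frame), with no jar, cast or pad touched that I could see, and the job was handed in at about 20.6 s; no verdict came back.

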